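# Clear the tape roll off the incubator and hold its sprung cover just under balance

## Task

Slide the yellow tape roll up off the post on the incubator's blue cover and set it down flat, same side up and wholly on the green mat, without dropping it; leave the other glassware and cups where they are. Then lift the sprung cover a little past its balance point without letting it fly open against its stop, bring it back to just below the balance point, where it would sink shut by itself, and finish still holding it there in the gripper's fingers while I check the tubes.

Things in the scene. Friction and masses are not known exactly. Their poses are not given: they have to be found in the camera images.
- tape_roll: yellow wound roll of bench tape with a cardboard core, a ring 58 mm outside diameter, 27 mm bore, 25 mm high, about 60 g; origin at the centre of its underside, z along its axis (up at the start). It starts over the white post on the cover, resting on a black collar (38 mm diameter, 12 mm high) on the cover's top; the post is 20 mm in diameter and reaches 36 mm above the underside of the roll (its top 6 mm tapered), so the roll must rise 40 mm to come free.
- mat: flat square green mat, 160 x 160 mm, 4 mm thick, fixed to the bench left or right of the incubator; origin at the centre of its underside, sides along its x and y.
- incubator: white block incubator fixed to the bench, 260 mm deep (x) and 240 mm wide (y), body 100 mm high, blue cover on top (cover's upper face 122 mm above the bench when shut); origin on the bench, 10 mm behind the centre of its underside (body from x = -140 mm, the front panel, to +120 mm, the hinge); its x axis points from the front panel to the hinge, away from the robot. The post's axis is at x = +35 mm, y = 0.
- cover (a joint): angle of the incubator's sprung cover in rad, 0 shut, growing as its front edge rises, stop at 1.40. The cover (210 mm deep, 236 mm wide, 22 mm thick, 0.95 kg) is spring-assisted: its balance point is at 0.90 rad (52 degrees). Below that it sinks shut by itself, above that it swings open by itself; lifting it from shut takes about 3 N at the handle, less towards the balance point, where the pull changes sign. There is a little friction (0.1 N at the handle).
- cover_handle (a point): centre of the steel bar handle on the cover's top near its front edge: round bar 12 mm in diameter, 120 mm long along the incubator's y, its centre 38 mm above the cover's upper face, held by a thin post 55 mm to each side of the middle. 185 mm before the hinge and 60 mm above it when shut; moves with the cover, its axes turn with the cover (parallel to the incubator's when shut).
- cover_hinge (a point): on the hinge axis of the cover, in the middle of its rear edge, 100 mm above the bench; the axis runs along the incubator's y. Axes turn with the cover.
- tube_rack: steel rack of capped glass tubes, 90 x 170 mm, 93 mm high, fixed, on the other side of the incubator from the mat; origin at the centre of its underside. Leave alone.
- orange_cup: orange cup, 68 mm diameter, 45 mm high, loose; origin at the centre of its underside. Leave alone.
- yellow_cup: yellow cup, 60 mm diameter, 40 mm high, loose; origin at the centre of its underside. Leave alone.
- vial_a: small glass vial with white cap, 28 mm diameter, 60 mm high, loose, origin at the centre of its underside. Leave alone.
- vial_b: another such vial, 28 mm diameter, 60 mm high, loose, origin at the centre of its underside. Leave alone.
- amber_jar: amber jar with red cap, 60 mm diameter, 85 mm high, loose, origin at the centre of its underside. Leave alone.
- beaker: glass beaker, 76 mm diameter, 90 mm high, loose, origin at the centre of its underside. Leave alone.
Not all that is in view belongs to the job. What is shaped like the tape_roll but turquoise is not meant. Of the things that look like the mat, the largest one is meant.

How it is judged:
By the outcome, as a careful person would: the job done as asked, in the order asked, and still so for the second after the job is handed in, while the arm keeps its last pose, push and grip.
It also fails if it takes over 61 s, if anything falls off the work surface, if the arm or the gripper's body presses on something with over 40 N, if the wrist force passes 120 N, or if a joint passes its speed limit or range.

## Robot

A 6-joint arm with a two-finger parallel gripper is mounted at the origin on the work surface. World frame = base frame: x ahead of the robot, y to its left, z up, the work surface at z = 0. Lengths are in m, angles in degrees, forces in N, time in s.
With the tool pointing down it reaches from about 0.4 to 0.825 m from the base axis. Payload 7 kg.
Tool frame: the origin (TCP) lies midway between the tips of the shut fingers; the grasp point (between the pads) lies 19 mm behind it; z points along the fingers, y is the direction in which the jaws open and shut (so a half turn about z gives the same grasp; the last joint's range is limited). The gripper opens to 88 mm and grips with 3 to 60 N. Pads are 19 mm wide; open, the fingers measure 130 mm over their backs; the gripper's body (78 mm by 193 mm) begins 47 mm behind the grasp point.
Start: joints at [82.855, 20.546, 0.682, 0, -70.136, -16.507], TCP at [0.271, 0.618, 0.227] pointing down, gripper open.
Joint ranges: [-176.03, 176.03], [-82.01, 121.73], [-58.28, 71.71], [-173.87, 95.51], [-174.79, -0.11], [-173.66, 173.66]. Speed limits (degrees/s): [136.94, 136.94, 172.46, 180, 180, 180].

## Interface

Orientations are given as [roll, pitch, yaw] about the fixed x, y, z axes, in that order (R = Rz(yaw) Ry(pitch) Rx(roll)).
In Python, from plant import get_state, imaging, r, models gives the robot as it stands.
- The arm moves only by the tool arm_command, never from a script. Its argument "commands" is a list of rows, each a list of 7 numbers: the shift along the tool's x, y, z in mm, then the turn, a rotation vector about the tool's x, y, z in rad, then the opening, from -1 (shut) to 1 (fully open). A call has 1 to 5 rows; each row is the pose to reach, as a shift and turn from the pose measured when the call began, along the tool's axes at that moment; what a row does not reach only later rows make up. A row lasts 1/8 s, in which the tool goes at most 62.5 mm and 10.7 degrees, less where a joint would pass 70% of its speed; a pose out of reach is approached as far as the arm can. A call with a gripper value outside its range is refused whole. The fingers move at their own pace and stop on an object; "squeeze" is the grip in N (left out, the last holds). Time passes only in rows, so rows that repeat a pose let the fingers close. It gives the time, the measured TCP pose, the force and the opening at its end, in the units of the state.
- get_state(): the state, without advancing time (a new reading comes with each control period).
- imaging.capture(name): name is "scene" or "top" or "wrist"; returns a dict with "pixels" (420x560x3 uint8, red, green, blue), "fx", "fy", "cx", "cy" (pixels), "rvec" (rotation vector, rad) and "tvec" (3), from world to camera coordinates, as OpenCV has them; the wrist camera has in their place "hand_eye" (4x4, takes a point from camera to tool coordinates, whose origin is the TCP and whose axes are the flange's). Camera axes: x right, y down, z forward; pixel columns grow to the right and rows downward; lengths in m; the calibration is good to about 2 mm. A picture is of the moment at which its call begins: read the wrist's pose just before it. There is no depth.
- r.close_job(): hands the job in, once; it reports no verdict.
Trained networks look in the newest picture that a camera, given by its name, has taken for a name from the list of things; names that differ only in an ending like _2 or _b are one class to them, and where a whole thing is asked for, a point or a joint stands for the part that bears it (a point fixed in the world has none). Each returns a list of dicts, best first, with "conf" (0 to 1); they miss things now and then, are a little off and sometimes report something else, mostly with a low value. They report only what shows in the picture. A call takes as long as a camera call. They do not tell look-alikes from the thing itself.
- models.outline_of(camera, name): "pixels" (420x560 bool, what is visible of it) and "rect" ([centre column, centre row, width, height] in pixels, round what is visible of it).
The state is a dict: "time_s": time; "joints": joint angles; "qd": joint speeds; "joint_torque": joint torques, N m; "tcp_pos": TCP position; "eef_rot": TCP orientation; "contact_force": force on the tool from outside, world axes, zero at the start; "moment": the same for the moment, N m; "gripper_width": finger opening in m.
Only numpy, scipy, OpenCV 4.12 (cv2) and the standard library are available. Lean on these libraries where they do the work, as an engineer would, in place of code of your own. Each camera call takes 0.05 s, during which the arm holds its last target. There are 200 camera calls.

## Working session

There is one attempt and no reset: what is moved stays moved. The work goes in short steps, Python scripts to look and compute and a tool call to move; the robot and the scene stay as the last step left them, time stands still between calls to the robot, and variables do not carry over. Pictures are saved under pics/ and viewed, on a budget of 10 in all, crops included, one or two more only if the job needs it, and the job is handed in when it is done.

Besides the shell and the picture viewer there is one more tool, called after ">>>" as name(argument=value, ...), one argument or row to a line, values as JSON. arm_command: Moves the arm, as the interface text tells. Its arguments: {"type":"object","properties":{"commands":{"type":"array","items":{"type":"array","items":{"type":"number"}}},"squeeze":{"type":"number"}},"required":["commands"]}

```bash
mkdir -p pics
cat > h.py <<'E'
import numpy as np, cv2
from plant import get_state, imaging, r, models
def cap(n,f=None):
    c=imaging.capture(n)
    if f: cv2.imwrite('pics/'+f,cv2.cvtColor(c['pixels'],cv2.COLOR_RGB2BGR))
    return c
E
python3 - <<'E'
from h import *
s=get_state(); print(s)
a=cap('scene'); b=cap('top')
im=np.hstack([a['pixels'],b['pixels']])
cv2.imwrite('pics/a.png',cv2.cvtColor(a['pixels'],cv2.COLOR_RGB2BGR)); cv2.imwrite('pics/b.png',cv2.cvtColor(b['pixels'],cv2.COLOR_RGB2BGR))
for n in ['tape_roll','mat','incubator','cover_handle','tube_rack','orange_cup','yellow_cup','vial_a','amber_jar','beaker']:
  for c in ['scene','top']:
    print(n,c,[(round(d['conf'],2),np.round(d['rect']).astype(int).tolist()) for d in models.outline_of(c,n)])
E
```

```text
{'time_s': 0.0, 'joints': array([ 8.28564690e+01,  2.05898344e+01,  6.33426623e-01, -1.91799986e-02,
       -7.01367446e+01, -1.65078688e+01]), 'qd': array([ 0.02157259,  0.00412143,  0.00777798, -0.04981215, -0.03599095,
        0.05694208]), 'joint_torque': array([ 4.37069320e-04, -5.82709622e+01,  2.93066704e+01,  6.99735850e+00,
        7.29675448e-03, -1.51614631e-04]), 'tcp_pos': array([0.2706129 , 0.61783714, 0.22564109]), 'eef_rot': array([ 1.79905564e+02, -9.18407462e-03, -2.36579238e+01]), 'contact_force': array([-0.01500933,  0.43888177,  0.226514  ]), 'moment': array([ 0.02693819, -0.00685498,  0.00584566]), 'gripper_width': 0.08731711271680158}
tape_roll scene [(0.92, [333, 237, 19, 22]), (0.74, [295, 310, 25, 20]), (0.72, [324, 325, 23, 26])]
tape_roll top [(0.78, [229, 185, 16, 23])]
mat scene [(0.8, [222, 206, 72, 54]), (0.76, [244, 157, 47, 33]), (0.37, [333, 238, 95, 80])]
mat top [(0.82, [346, 218, 55, 53]), (0.81, [441, 269, 42, 48]), (0.6, [356, 282, 44, 44])]
incubator scene [(0.87, [334, 243, 100, 105])]
incubator top [(0.63, [232, 203, 90, 95]), (0.33, [346, 217, 52, 53])]
cover_handle scene [(0.88, [334, 238, 96, 82])]
cover_handle top [(0.73, [230, 195, 83, 78])]
tube_rack scene [(0.8, [440, 263, 69, 58])]
tube_rack top [(0.71, [142, 223, 58, 33])]
orange_cup scene [(0.64, [406, 204, 24, 18]), (0.42, [450, 322, 34, 35])]
orange_cup top [(0.81, [182, 277, 22, 19])]
yellow_cup scene [(0.65, [284, 169, 17, 16])]
yellow_cup top [(0.5, [305, 274, 17, 18])]
vial_a scene [(0.74, [404, 325, 12, 18]), (0.56, [215, 259, 7, 19])]
vial_a top [(0.54, [164, 158, 7, 13]), (0.44, [321, 157, 10, 8])]
amber_jar scene [(0.94, [451, 320, 33, 35])]
amber_jar top [(0.64, [132, 176, 21, 17]), (0.57, [230, 197, 83, 80])]
beaker scene [(0.56, [184, 231, 26, 36])]
beaker top [(0.84, [358, 168, 21, 30]), (0.4, [229, 187, 17, 24])]
```

View pics/a.png

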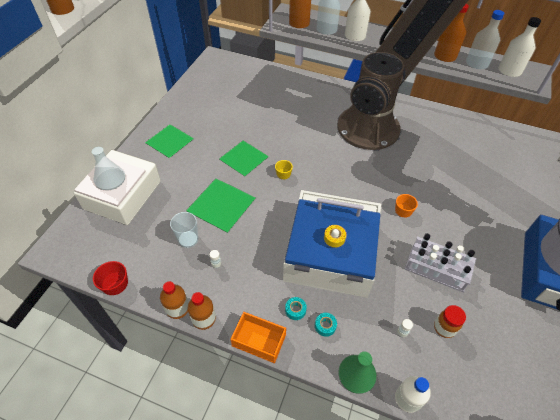

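View pics/b.png

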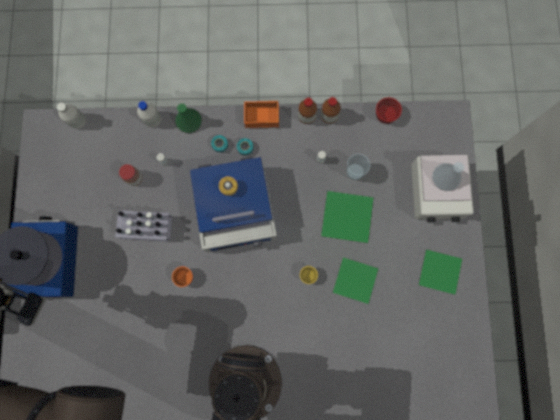

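Scene: yellow roll on the cover at scene (335,236) / top (229,186). The two turquoise rings, at scene (295,308) and (326,324), are not it. There are three green mats: (222,205), (244,157) and (169,140) in the scene, of which the first, top (347,217), is the largest.

```bash
cat >> h.py <<'E'
def ray(c,uv):
    R=cv2.Rodrigues(np.array(c['rvec']))[0]; t=np.array(c['tvec']).ravel()
    d=R.T@np.array([(uv[0]-c['cx'])/c['fx'],(uv[1]-c['cy'])/c['fy'],1]); return -R.T@t,d
def atz(c,uv,z):
    o,d=ray(c,uv); return (o+d*(z-o[2])/d[2])[:2]
def project(c,P):
    return cv2.projectPoints(np.array(P,float),np.array(c['rvec']),np.array(c['tvec']),np.array([[c['fx'],0,c['cx']],[0,c['fy'],c['cy']],[0,0,1.]]),None)[0].reshape(-1,2)
E
python3 - <<'E'
from h import *
def rect(c,m,z,lab):
    cs,_=cv2.findContours(m.astype(np.uint8),cv2.RETR_EXTERNAL,cv2.CHAIN_APPROX_NONE)
    for k in cs:
        if cv2.contourArea(k)<700: continue
        w=np.array([atz(c,p,z) for p in k[:,0]+0.0],np.float32)
        (x,y),(a,b),an=cv2.minAreaRect(w*1000); print(lab,np.round([x,y,a,b,an],1), k[:,0].mean(0).round())
for n in ['scene','top']:
    c=cap(n); h=cv2.cvtColor(c['pixels'],cv2.COLOR_RGB2HSV); print(n,'cam',ray(c,(280,210))[0].round(3))
    rect(c,(h[...,0]>50)&(h[...,0]<75)&(h[...,1]>120)&(h[...,2]>50),.004,'mat')
    m=((h[...,0]>105)&(h[...,0]<125)&(h[...,1]>120)&(h[...,2]>50)).astype(np.uint8)
    rect(c,cv2.morphologyEx(m,cv2.MORPH_OPEN,np.ones((3,3))),.122,'cover')
    o=models.outline_of(n,'tape_roll')[0]; print('roll',atz(c,o['rect'][:2],.147).round(3),o['rect'])
    for nm in ['orange_cup','yellow_cup','vial_a','amber_jar','beaker','tube_rack']:
        for d in models.outline_of(n,nm): print(nm,round(d['conf'],2),atz(c,d['rect'][:2],.03).round(3))
    s=cv2.resize(c['pixels'][150:290,170:300] if n=='top' else c['pixels'][180:300,270:400],None,fx=3,fy=3,interpolation=cv2.INTER_CUBIC)
    globals()[n]=s
H=420
a=np.zeros((H,780,3),np.uint8); a[:360,:390]=scene[:420]; a[:,390:780]=top
cv2.imwrite('pics/c.png',a[...,::-1])
E
```

```text
scene cam [1.267 0.128 1.107]
mat [886.7 201.   93.3  88.6  28.6] [357. 371.]
mat [ 535.9 -346.6  159.   159.7   80.7] [222. 205.]
mat [ 321.3 -364.8  122.3  121.6   71.6] [243. 158.]
mat [ 345.6 -647.1  122.5  121.9   74.5] [169. 141.]
cover [4.517e+02 5.699e+02 2.919e+02 8.800e+01 1.000e-01] [538. 261.]
cover [599.4  38.1 216.5 233.7   9.6] [335. 237.]
cover [-103.8 -820.8  645.4  220.9   38.4] [176.  35.]
cover [   76.6 -1478.7   424.7   156.4    42.6] [15. 24.]
roll [0.865 0.097] [325.6, 327.8, 21.1, 24.9]
orange_cup 0.8 [0.329 0.208]
orange_cup 0.16 [0.54  0.032]
yellow_cup 0.69 [ 0.338 -0.21 ]
vial_a 0.43 [ 0.744 -0.261]
amber_jar 0.73 [0.68  0.394]
beaker 0.9 [ 0.68  -0.394]
beaker 0.58 [0.535 0.027]
tube_rack 0.87 [0.505 0.339]
top cam [ 0.238 -0.147  1.668]
mat [ 318.7 -366.5  116.2  115.1   71.2] [355. 280.]
mat [ 343.1 -648.6  116.1  116.    74.8] [440. 272.]
mat [ 533.8 -348.1  154.1  152.1   80.5] [347. 217.]
cover [591.6  36.2 205.8 230.    9.8] [226. 199.]
roll [0.614 0.036] [229.4, 185.4, 14.9, 24.8]
orange_cup 0.68 [0.337 0.201]
orange_cup 0.65 [0.516 0.337]
yellow_cup 0.56 [ 0.339 -0.201]
yellow_cup 0.33 [ 0.531 -0.342]
vial_a 0.66 [0.741 0.285]
vial_a 0.64 [ 0.733 -0.262]
amber_jar 0.81 [0.684 0.383]
beaker 0.72 [ 0.699 -0.392]
tube_rack 0.63 [0.512 0.337]
tube_rack 0.49 [0.616 0.046]
tube_rack 0.29 [0.687 0.389]
```

View pics/c.png

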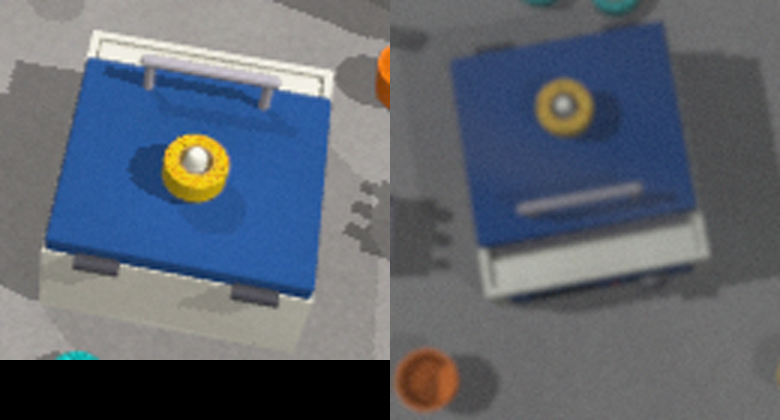

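Identity confirmed: the yellow roll on the post, and the mat near (535,-347) mm, which is the only one of 160 mm. Incubator yaw is about 9.7°, post about (612,39) mm. Now moving above the roll.

>>> arm_command(
  commands=[
    [47,34,-3,0,0,0,1],
    [94,68,-6,0,0,0,1],
    [141,102,-9,0,0,0,1],
    [188,136,-12,0,0,0,1],
    [235,170,-15,0,0,0,1],
  ],
)

```text
time_s: 2.52
tcp_pos: [0.4186, 0.3666, 0.242]
eef_rot: [-180.0, -0.0, -23.6]
contact_force: [0.6, 0.4, -0.8]
gripper_width: 0.0879
```

>>> arm_command(
  commands=[
    [47,34,0,0,0,0,1],
    [94,68,0,0,0,0,1],
    [141,102,0,0,0,0,1],
    [188,136,0,0,0,0,1],
    [235,170,0,0,0,0,1],
  ],
)

```text
time_s: 3.15
tcp_pos: [0.5665, 0.115, 0.2423]
eef_rot: [-179.9, -0.0, -23.6]
contact_force: [0.7, -0.3, -0.7]
gripper_width: 0.0878
```

```bash
cat >> h.py <<'E'
from scipy.spatial.transform import Rotation as Ro
def TR(s): return Ro.from_euler('xyz',s['eef_rot'],degrees=True).as_matrix()
def goto(p,rpy=None):
    s=get_state(); R=TR(s); d=R.T@(np.array(p)-s['tcp_pos'])*1000; v=np.zeros(3)
    if rpy is not None: v=Ro.from_matrix(R.T@Ro.from_euler('xyz',rpy,degrees=True).as_matrix()).as_rotvec()
    print('t',s['time_s'],'tcp',s['tcp_pos'].round(4),s['eef_rot'].round(2),'w',round(s['gripper_width'],4),'F',s['contact_force'].round(1),'q',s['joints'].round(1)); print('shift',d.round(1),'turn',v.round(3))
def wcap(f=None):
    s=get_state(); c=cap('wrist',f); R=TR(s); H=np.array(c['hand_eye'])
    T=np.eye(4); T[:3,:3]=R; T[:3,3]=s['tcp_pos']; M=np.linalg.inv(T@H)
    c['rvec']=cv2.Rodrigues(M[:3,:3])[0]; c['tvec']=M[:3,3]; return c
E
python3 -c "
from h import *
goto([.611,.039,.240],[180,0,-23.7])"
```

```text
t 3.15 tcp [0.5665 0.115  0.2423] [-1.7993e+02 -4.0000e-02 -2.3610e+01] w 0.0878 F [ 0.7 -0.3 -0.7] q [ 30.8  10.9 -10.6  -0.  -68.5  35.5]
shift [71.2 51.9  2.3] turn [-0.001 -0.001  0.001]
```

>>> arm_command(
  commands=[
    [36,26,0,0,0,0,1],
    [71,52,0,0,0,0,1],
    [71,52,0,0,0,0,1],
  ],
)

```text
time_s: 3.52
tcp_pos: [0.6116, 0.0364, 0.2417]
eef_rot: [-180.0, -0.0, -23.8]
contact_force: [-0.8, 0.3, -0.0]
gripper_width: 0.0878
```

Run:
```python
from h import *
c=wcap('d.png')
def ring(c):
    h=cv2.cvtColor(c['pixels'],cv2.COLOR_RGB2HSV)
    m=((h[...,0]>20)&(h[...,0]<32)&(h[...,1]>150)&(h[...,2]>100)).astype(np.uint8)
    return m
print('wrist',[(round(d['conf'],2),np.round(d['rect'])) for d in models.outline_of('wrist','tape_roll')],[(round(d['conf'],2),np.round(d['rect'])) for d in models.outline_of('wrist','cover_handle')])
for p,n in [((.611,.039,.170),'posttop'),((.611,.039,.159),'rolltop'),((.513,.0227,.160),'handle')]: print(n,project(c,[p]).round(1))
for n in ['scene','top']:
    k=cap(n)
    for d in models.outline_of(n,'tape_roll'): print(n,d['conf'],atz(k,d['rect'][:2],.147).round(4))
goto([.611,.039,.240],[180,0,-23.7])
```

```text
wrist [(0.97, array([159.,  32.,  62.,  64.])), (0.82, array([274., 213.,  80.,  81.])), (0.65, array([242.,  20.,  58.,  41.]))] [(0.69, array([285., 195., 357., 334.]))]
posttop [[275.7 224.1]]
rolltop [[275.9 219.3]]
handle [[343.7 317.5]]
scene 0.71 [0.6147 0.041 ]
scene 0.61 [0.8403 0.0114]
scene 0.56 [0.8622 0.0919]
top 0.71 [ 0.7469 -0.0079]
t 3.875 tcp [0.6105 0.0399 0.2426] [-1.7991e+02 -6.0000e-02 -2.3530e+01] w 0.0873 F [-0.6 -0.6  0.5] q [ 22.   14.   -6.4  -0.  -69.5  44.5]
shift [0.8 0.6 2.6] turn [-0.002 -0.001  0.003]
```

View pics/d.png

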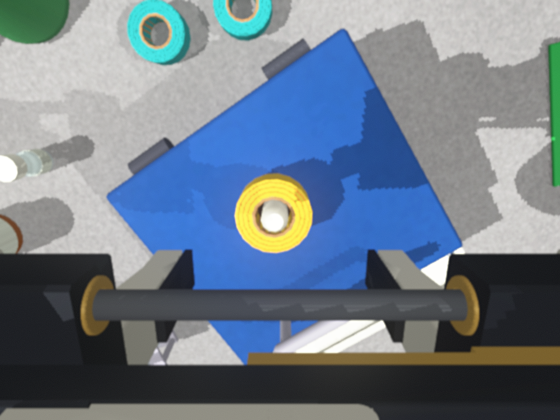

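Wrist view: the yellow ring is centred at (274,212) with the post tip at (274,214). The turquoise rings at (159,32) and (242,10) are well away. I'll refine the roll, cover and handle positions.

Run:
```python
from h import *
for i in range(2):
    c=wcap(); h=cv2.cvtColor(c['pixels'],cv2.COLOR_RGB2HSV)
    m=((h[...,0]>18)&(h[...,0]<34)&(h[...,1]>130)&(h[...,2]>90)).astype(np.uint8)
    m[:, :200]=0; m[:,350:]=0; m[300:]=0
    k=max(cv2.findContours(m,cv2.RETR_EXTERNAL,cv2.CHAIN_APPROX_NONE)[0],key=len)
    e=cv2.minEnclosingCircle(k); f=cv2.fitEllipse(k); print(e,f[:2]); print(atz(c,f[0],.157).round(4), 'post via tip',atz(c,(274,214),.170).round(4))
    s=get_state(); print(s['tcp_pos'].round(4))
    b=((h[...,0]>105)&(h[...,0]<120)&(h[...,1]>140)).astype(np.uint8)
    # rear-edge & side corners by eye
    for p in [(343,30),(108,195),(461,243)]: print(p,atz(c,p,.122).round(4))
goto([.611,.039,.136],[180,0,-23.7])
```

```text
((277.14599609375, 209.4525604248047), 38.757816314697266) ((277.311279296875, 209.76170349121094), (74.82635498046875, 76.40917205810547))
[0.6155 0.039 ] post via tip [0.617  0.0408]
[0.6105 0.0398 0.2426]
(343, 30) [ 0.7132 -0.0562]
(108, 195) [0.6748 0.1689]
(461, 243) [ 0.5143 -0.0917]
((276.99859619140625, 209.49314880371094), 38.816802978515625) ((277.2434387207031, 209.819580078125), (74.74933624267578, 76.47040557861328))
[0.6155 0.039 ] post via tip [0.6171 0.0407]
[0.6106 0.0397 0.2426]
(343, 30) [ 0.7132 -0.0563]
(108, 195) [0.6749 0.1688]
(461, 243) [ 0.5143 -0.0918]
t 3.975 tcp [0.6106 0.0397 0.2426] [-1.7991e+02 -6.0000e-02 -2.3540e+01] w 0.0877 F [-0.9  0.5  0.2] q [ 22.   14.   -6.4  -0.  -69.5  44.5]
shift [  0.6   0.7 106.6] turn [-0.002 -0.001  0.003]
```

>>> arm_command(
  commands=[
    [4,-1,30,0,0,0,1],
    [4,-1,60,0,0,0,1],
    [4,-1,85,0,0,0,1],
    [4,-1,100,0,0,0,1],
    [4,-1,106,0,0,0,1],
  ],
)

```text
time_s: 4.6
tcp_pos: [0.6146, 0.0393, 0.136]
eef_rot: [-179.9, -0.0, -23.5]
contact_force: [0.3, -0.2, 0.0]
gripper_width: 0.0877
```

```bash
python3 -c "
from h import *
c=wcap('e.png'); goto([.6145,.0395,.137],[180,0,-23.7])"
```

```text
t 4.65 tcp [0.6146 0.0393 0.1358] [-1.7994e+02 -2.0000e-02 -2.3530e+01] w 0.0874 F [-1.2 -0.2 -2.3] q [ 21.8  19.1 -14.   -0.  -56.8  44.7]
shift [-0.2 -0.2 -1.2] turn [-0.001 -0.     0.003]
```

View pics/e.png

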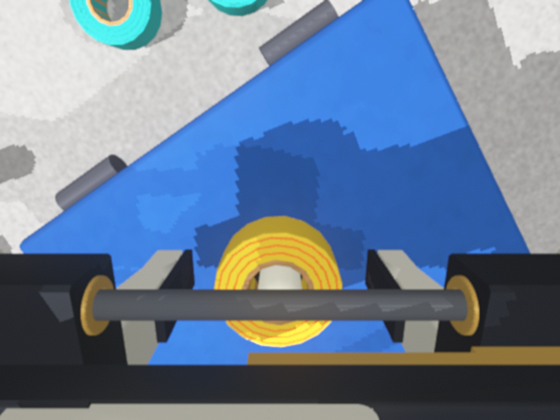

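The ring spans columns 215–342, centred between the fingers (193 and 366). Closing.

>>> arm_command(
  commands=[
    [0,0,-1,0,0,0,-1],
    [0,0,-1,0,0,0,-1],
    [0,0,-1,0,0,0,-1],
    [0,0,-1,0,0,0,-1],
    [0,0,-1,0,0,0,-1],
  ],
  squeeze=15,
)

```text
time_s: 5.28
tcp_pos: [0.6148, 0.0393, 0.1373]
eef_rot: [-179.9, -0.1, -23.5]
contact_force: [-0.8, 0.5, 2.9]
gripper_width: 0.0586
```

>>> arm_command(
  commands=[
    [0,0,0,0,0,0,-1],
    [0,0,0,0,0,0,-1],
    [0,0,-5,0,0,0,-1],
    [0,0,-10,0,0,0,-1],
    [0,0,-10,0,0,0,-1],
  ],
)

```text
time_s: 5.9
tcp_pos: [0.6151, 0.0394, 0.1478]
eef_rot: [-179.9, -0.1, -23.5]
contact_force: [0.3, -0.8, -0.9]
gripper_width: 0.0584
```

>>> arm_command(
  commands=[
    [0,0,-10,0,0,0,-1],
    [0,0,-20,0,0,0,-1],
    [0,0,-32,0,0,0,-1],
    [0,0,-44,0,0,0,-1],
    [0,0,-55,0,0,0,-1],
  ],
)

```text
time_s: 6.52
tcp_pos: [0.6151, 0.0394, 0.204]
eef_rot: [-179.9, -0.1, -23.5]
contact_force: [-0.4, -0.9, 0.1]
gripper_width: 0.0587
```

Run:
```python
from h import *
wcap(); print([(round(d['conf'],2),np.round(d['rect'])) for d in models.outline_of('wrist','tape_roll')])
goto([.532,-.345,.205],[180,0,-23.6])
```

```text
[(0.98, array([280., 281., 131., 135.])), (0.94, array([152.,  31.,  73.,  59.])), (0.94, array([246.,  18.,  64.,  35.]))]
t 6.625 tcp [0.6158 0.0395 0.2046] [-179.79   -0.22  -23.51] w 0.0587 F [1.1 0.1 0.2] q [ 21.8  15.8  -9.1   0.  -64.8  44.7]
shift [ 76.6 386.   -1.5] turn [-0.004 -0.004  0.002]
```

>>> arm_command(
  commands=[
    [5,22,0,0,0,0,-1],
    [13,64,0,0,0,0,-1],
    [22,108,0,0,0,0,-1],
    [31,152,0,0,0,0,-1],
    [40,196,0,0,0,0,-1],
  ],
)

```text
time_s: 7.25
tcp_pos: [0.5731, -0.1583, 0.2037]
eef_rot: [-179.8, -0.2, -23.5]
contact_force: [1.6, -0.4, -0.3]
gripper_width: 0.0585
```

>>> arm_command(
  commands=[
    [9,44,0,0,0,0,-1],
    [18,88,0,0,0,0,-1],
    [27,132,0,0,0,0,-1],
    [36,170,0,0,0,0,-1],
    [40,191,0,0,0,0,-1],
  ],
)

```text
time_s: 7.88
tcp_pos: [0.5321, -0.3516, 0.2025]
eef_rot: [-179.8, -0.1, -23.6]
contact_force: [-0.5, 0.1, -1.5]
gripper_width: 0.0587
```

Run:
```python
from h import *
wcap(); print([(round(d['conf'],2),np.round(d['rect'])) for d in models.outline_of('wrist','tape_roll')])
goto([.535,-.347,.008],[180,0,-23.6])
```

```text
[(0.61, array([280., 280., 128., 133.]))]
t 7.975 tcp [ 0.5322 -0.3514  0.2025] [-1.7982e+02 -1.1000e-01 -2.3680e+01] w 0.0587 F [ 0.7  0.6 -0.7] q [-16.   17.9  -6.3  -0.2 -65.7  82.4]
shift [  0.4  -4.6 194.5] turn [-0.003 -0.002 -0.001]
```

>>> arm_command(
  commands=[
    [0,-2,40,0,0,0,-1],
    [0,-4,85,0,0,0,-1],
    [0,-4,130,0,0,0,-1],
    [0,-4,165,0,0,0,-1],
    [0,-4,185,0,0,0,-1],
  ],
)

```text
time_s: 8.6
tcp_pos: [0.5333, -0.3462, 0.0153]
eef_rot: [-179.8, 0.1, -23.6]
contact_force: [0.0, 0.2, -1.2]
gripper_width: 0.0585
```

>>> arm_command(
  commands=[
    [0,0,3,0,0,0,-1],
    [0,0,6,0,0,0,-1],
    [0,0,7,0,0,0,-1],
    [0,0,8,0,0,0,-1],
    [0,0,8,0,0,0,-1],
  ],
)

```text
time_s: 9.22
tcp_pos: [0.5335, -0.3463, 0.0078]
eef_rot: [-179.8, 0.0, -23.7]
contact_force: [-0.8, -0.9, -1.8]
gripper_width: 0.0586
```

>>> arm_command(
  commands=[
    [0,0,0.5,0,0,0,-1],
    [0,0,1,0,0,0,-1],
    [0,0,1,0,0,0,-1],
  ],
)

```text
time_s: 9.6
tcp_pos: [0.5336, -0.3463, 0.0069]
eef_rot: [-179.8, 0.0, -23.6]
contact_force: [0.1, 0.6, 1.8]
gripper_width: 0.0587
```

Run:
```python
from h import *
c=cap('scene'); f=[]
for i in range(6): cap('top'); s=get_state(); f.append(s['contact_force'][2]); 
print(np.round(f,1)); goto([.535,-.347,.0065])
```

```text
[0.6 0.4 0.7 1.3 2.5 1.4]
t 9.95 tcp [ 0.5336 -0.3463  0.0069] [-179.82   -0.    -23.64] w 0.0587 F [-0.1  0.7  1.4] q [-15.5  29.  -18.1  -0.3 -42.9  82.1]
shift [1.5 0.1 0.4] turn [0. 0. 0.]
```

>>> arm_command(
  commands=[
    [0,0,0.6,0,0,0,-1],
    [0,0,0.6,0,0,0,-1],
  ],
)

```text
time_s: 10.2
tcp_pos: [0.5336, -0.3464, 0.0069]
eef_rot: [-179.8, -0.0, -23.6]
contact_force: [-1.2, 2.3, 5.8]
gripper_width: 0.0582
```

>>> arm_command(
  commands=[
    [0,0,0,0,0,0,-0.2],
    [0,0,0,0,0,0,0.4],
    [0,0,0,0,0,0,0.9],
    [0,0,0,0,0,0,0.9],
    [0,0,0,0,0,0,0.9],
  ],
)

```text
time_s: 10.82
tcp_pos: [0.5336, -0.3463, 0.0068]
eef_rot: [-179.8, -0.0, -23.6]
contact_force: [1.5, 0.5, 0.2]
gripper_width: 0.0816
```

>>> arm_command(
  commands=[
    [0,0,-15,0,0,0,0.9],
    [0,0,-60,0,0,0,0.9],
    [0,0,-110,0,0,0,0.9],
    [0,0,-160,0,0,0,0.9],
    [0,0,-200,0,0,0,0.9],
  ],
)

```text
time_s: 11.45
tcp_pos: [0.5336, -0.3471, 0.2106]
eef_rot: [-179.8, -0.2, -23.6]
contact_force: [-0.2, 0.1, -0.4]
gripper_width: 0.0838
```

Run:
```python
from h import *
c=wcap('f.png'); goto([.45,.0,.26],[180,0,-80.3])
h=cv2.cvtColor(c['pixels'],cv2.COLOR_RGB2HSV)
for d in models.outline_of('wrist','tape_roll'): print(d['conf'],d['rect'],atz(c,d['rect'][:2],.02).round(4))
```

```text
t 11.5 tcp [ 0.5356 -0.3485  0.2165] [-179.88   -0.61  -23.57] w 0.0834 F [ 2.6 -0.6  6.2] q [-15.6  17.2  -5.5  -0.  -66.7  82. ]
shift [-217.4 -285.2  -45.2] turn [-0.007 -0.009  0.99 ]
0.91 [279.9, 186.9, 53.7, 57.7] [ 0.5328 -0.347 ]
```

View pics/f.png

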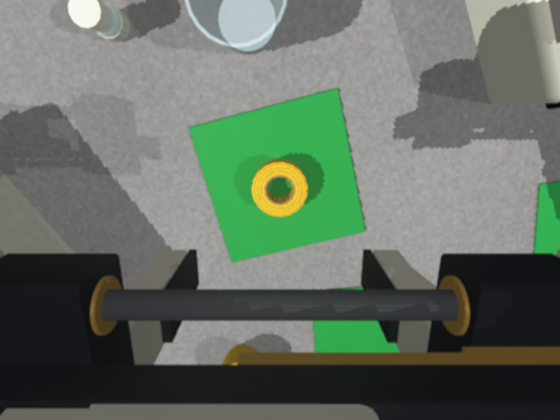

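The roll lies flat, well inside the mat at (279,187). Next: pre-grasp for the handle, tilted 33° from the front.

```bash
cat >> h.py <<'E'
yaw=np.radians(9.7); XI=np.array([np.cos(yaw),np.sin(yaw),0]); YI=np.array([-np.sin(yaw),np.cos(yaw),0])
ORG=np.array([.579,.0336,0])
HINGE=ORG+.120*XI+[0,0,.1]
def bar(q): # handle centre at cover angle
    c,s=np.cos(q),np.sin(q); return HINGE+(-.185*c+.060*s)*XI+np.array([0,0,.185*s+.060*c])
def tool(q,th=33,back=.015): # TCP and R at cover angle; th front tilt when shut
    t=np.radians(th)-q; a=np.sin(t)*XI-np.array([0,0,np.cos(t)]); x=-YI
    R=np.stack([x,np.cross(a,x),a],1); return bar(q)+a*back,R
def go(p,R):
    goto(p,Ro.from_matrix(R).as_euler('xyz',degrees=True))
E
python3 -c "
from h import *
print(bar(0)); p,R=tool(0,33,-.085); print(p); go(p,R)"
```

```text
[0.51492927 0.02264819 0.16      ]
[0.4692968  0.01484809 0.231287  ]
t 11.55 tcp [ 0.5356 -0.3482  0.2139] [-179.85   -0.59  -23.59] w 0.0832 F [ 0.  -0.2  0.1] q [-15.6  17.3  -5.7  -0.1 -66.4  82. ]
shift [-205.9 -306.2  -18.7] turn [0.52  0.277 0.963]
```

>>> arm_command(
  commands=[
    [-25,-37,-2,0.06,0.03,0.115,0.9],
    [-50,-74,-5,0.125,0.066,0.23,0.6],
    [-74,-110,-7,0.187,0.1,0.347,0.3],
    [-99,-147,-9,0.25,0.133,0.462,0],
    [-124,-184,-11,0.31,0.166,0.578,-0.1],
  ],
)

```text
time_s: 12.18
tcp_pos: [0.4954, -0.129, 0.2252]
eef_rot: [-159.8, -4.3, -58.0]
contact_force: [1.8, 1.3, 0.9]
gripper_width: 0.0489
```

```bash
python3 -c "
from h import *
p,R=tool(0,33,-.085); go(p,R)"
```

```text
t 12.175 tcp [ 0.4954 -0.129   0.2252] [-159.81   -4.25  -58.03] w 0.0489 F [1.8 1.3 0.9] q [  2.1  -4.3 -28.9  -8.9 -46.1  35.7]
shift [-135.   -56.3    3.5] turn [0.206 0.109 0.381]
```

>>> arm_command(
  commands=[
    [-45,-19,1,0.065,0.034,0.12,-0.1],
    [-90,-38,2,0.13,0.07,0.24,-0.1],
    [-135,-56,3,0.206,0.109,0.381,-0.1],
    [-135,-56,3.5,0.206,0.109,0.381,-0.1],
  ],
)

```text
time_s: 12.68
tcp_pos: [0.4788, -0.0285, 0.2345]
eef_rot: [-150.3, -2.8, -76.8]
contact_force: [1.1, 0.6, 0.5]
gripper_width: 0.0391
```

Run:
```python
from h import *
c=wcap('g.png')
p,R=tool(0,33,-.085); go(p,R)
print(project(c,[bar(0)-.06*YI,bar(0)+.06*YI,bar(0), HINGE+[0,0,.022]-.21*XI+.118*YI,HINGE+[0,0,.022]-.21*XI-.118*YI]).round(0))
```

```text
t 12.725 tcp [ 0.4778 -0.0278  0.2341] [-150.19   -2.49  -77.37] w 0.0393 F [-2.  -2.2 -0.5] q [ 26.9 -17.7 -52.3  19.6 -28.2 -28.7]
shift [-43.5  -0.4   1.3] turn [ 0.055 -0.01   0.066]
[[279. 197.]
 [268. 336.]
 [273. 271.]
 [307. 378.]
 [338. 120.]]
```

View pics/g.png

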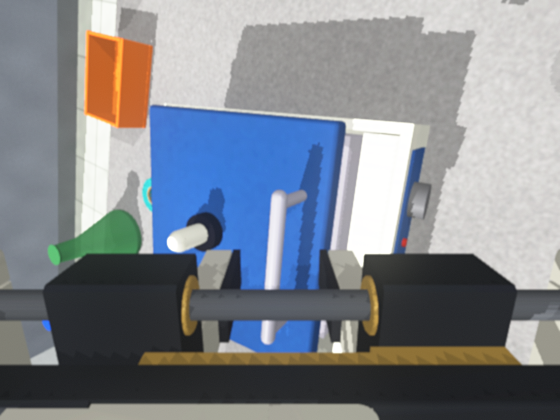

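The model matches the picture: bar ends predicted at (279,197) and (268,336), seen at (279,196) and (267,340). Finishing the pre-grasp alignment.

>>> arm_command(
  commands=[
    [-22,0,1,0.027,-0.005,0.033,-0.3],
    [-43,0,1,0.055,-0.01,0.066,-0.3],
    [-43,0,1,0.055,-0.01,0.066,-0.3],
    [-43,0,1,0.055,-0.01,0.066,-0.3],
  ],
)

```text
time_s: 13.22
tcp_pos: [0.4711, 0.0119, 0.2356]
eef_rot: [-147.4, 0.1, -80.2]
contact_force: [-0.4, 0.4, -0.3]
gripper_width: 0.0304
```

```bash
python3 -c "
from h import *
p,R=tool(0,33,.015); go(p,R)"
```

```text
t 13.225 tcp [0.4711 0.0119 0.2356] [-1.474e+02  1.400e-01 -8.015e+01] w 0.0304 F [-0.4  0.4 -0.3] q [ 32.7 -20.5 -58.2  29.9 -24.6 -47.2]
shift [ -2.9   2.7 102.9] turn [0.007 0.003 0.001]
```

>>> arm_command(
  commands=[
    [-3,3,25,0.007,0.003,0,-0.3],
    [-3,3,50,0.007,0.003,0,-0.3],
    [-3,3,60,0.007,0.003,0,-0.3],
  ],
)

```text
time_s: 13.6
tcp_pos: [0.5082, 0.0121, 0.1966]
eef_rot: [-148.6, 0.8, -79.8]
contact_force: [-1.1, -0.3, -0.7]
gripper_width: 0.031
```

```bash
python3 -c "
from h import *
p,R=tool(0,33,.015); go(p,R)"
```

```text
t 13.6 tcp [0.5082 0.0121 0.1966] [-148.57    0.81  -79.79] w 0.031 F [-1.1 -0.3 -0.7] q [ 26.2 -11.5 -58.2  31.3 -14.8 -44.7]
shift [-8.4 11.5 50.8] turn [0.027 0.017 0.   ]
```

```bash
python3 -c "
from h import *
p,R=tool(0,15,-.05); go(p,R)"
```

```text
t 13.6 tcp [0.5082 0.0121 0.1966] [-148.57    0.81  -79.79] w 0.031 F [-1.1 -0.3 -0.7] q [ 26.2 -11.5 -58.2  31.3 -14.8 -44.7]
shift [ -9.5  -2.2 -12.2] turn [-0.287  0.017  0.003]
```

>>> arm_command(
  commands=[
    [0,0,-12,-0.14,0.01,0.0,-0.3],
    [-9,-2,-12,-0.287,0.017,0.003,-0.3],
    [-9.5,-2,-12,-0.287,0.017,0.003,-0.3],
    [-9.5,-2,-12,-0.287,0.017,0.003,-0.3],
  ],
)

```text
time_s: 14.1
tcp_pos: [0.5016, 0.0201, 0.2073]
eef_rot: [-165.1, -0.0, -80.4]
contact_force: [-1.1, -1.3, -1.2]
gripper_width: 0.0307
```

Run:
```python
from h import *
c=wcap()
p,R=tool(0,15,.017); go(p,R)
```

```text
t 14.15 tcp [0.5011 0.0197 0.2071] [-1.6507e+02 -4.0000e-02 -8.0360e+01] w 0.0308 F [ 0.5 -0.2 -0.4] q [ 28.6  -4.6 -36.6   7.  -44.1 -23.3]
shift [-0.6 -1.6 66.2] turn [ 0.001 -0.001 -0.001]
```

>>> arm_command(
  commands=[
    [0,-1.6,18,0,0,0,-0.3],
    [-0.5,-1.6,36,0,0,0,-0.3],
    [-0.5,-1.6,52,0,0,0,-0.3],
    [-0.5,-1.6,62,0,0,0,-0.3],
    [-0.5,-1.6,66,0,0,0,-0.3],
  ],
)

```text
time_s: 14.78
tcp_pos: [0.5186, 0.0227, 0.1432]
eef_rot: [-165.1, -0.1, -80.4]
contact_force: [0.2, -0.3, -0.1]
gripper_width: 0.0306
```

Run:
```python
from h import *
c=wcap('i.png')
p,R=tool(0,15,.017); go(p,R)
```

```text
t 14.825 tcp [0.5188 0.0229 0.1432] [-1.651e+02 -6.000e-02 -8.036e+01] w 0.0311 F [ 0.1  0.8 -1.3] q [ 27.6   1.6 -40.7   8.3 -33.8 -24.3]
shift [-0.4 -0.6 -0.3] turn [ 0.002 -0.001 -0.001]
```

View pics/i.png

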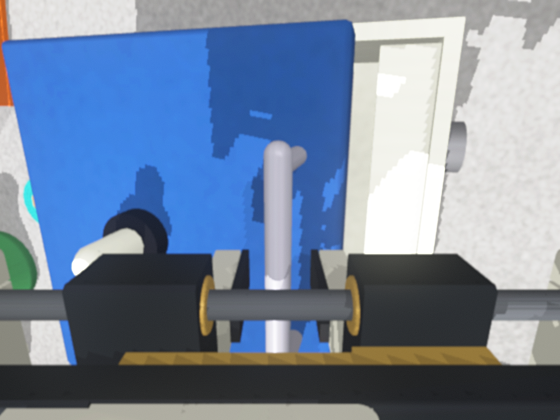

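The bar, at column 279, runs centred between the fingers (248 and 312). Closing.

>>> arm_command(
  commands=[
    [0,0,0,0,0,0,-1],
    [0,0,0,0,0,0,-1],
    [0,0,0,0,0,0,-1],
    [0,0,0,0,0,0,-1],
  ],
  squeeze=20,
)

```text
time_s: 15.32
tcp_pos: [0.5194, 0.0231, 0.1437]
eef_rot: [-165.0, -0.1, -80.3]
contact_force: [2.3, 0.5, 1.9]
gripper_width: 0.0111
```

```bash
cat >> h.py <<'E'
def fit():
    # cover angle from the grip: bar taken 17 mm behind TCP
    s=get_state(); b=s['tcp_pos']-TR(s)[:,2]*.017-HINGE
    return np.arctan2(b[2],-b@XI)-np.arctan2(.06,.185), np.hypot(b[2],b@XI)
def rows(qs,g=20):
    s=get_state(); R0=TR(s); print('q,r',np.round(fit(),4),'F',s['contact_force'].round(1),'w',s['gripper_width'].round(4),'J',s['joints'].round(0))
    for q in qs:
        p,R=tool(q,15+g*q,.017)
        print(q,(R0.T@(p-s['tcp_pos'])*1000).round(1),Ro.from_matrix(R0.T@R).as_rotvec().round(3))
E
python3 -c "
from h import *
rows([0.04,.1,.17,.25,.33])"
```

```text
Traceback (most recent call last):
  File "h.py", line 39, in rows
    s=get_state(); R0=TR(s); print('q,r',np.round(fit(),4),'F',s['contact_force'].round(1),'w',s['gripper_width'].round(4),'J',s['joints'].round(0))
                                                                                               ^^^^^^^^^^^^^^^^^^^^^^^^
AttributeError: 'float' object has no attribute 'round'
```

```bash
sed -i "s/s\['gripper_width'\].round(4)/round(s['gripper_width'],4)/" h.py
python3 -c "
from h import *
rows([0.04,.1,.17,.25,.33])"
```

```text
q,r [0.0008 0.1945] F [2.3 0.5 1.9] w 0.0111 J [ 28.   2. -41.   8. -34. -24.]
0.04 [-0.3 -3.8 -6.3] [-0.026 -0.001 -0.001]
0.1 [ -0.3 -10.2 -15.7] [-0.065 -0.001 -0.001]
0.17 [ -0.3 -18.3 -26.1] [-0.11  -0.001 -0.001]
0.25 [ -0.3 -28.4 -37.2] [-0.162 -0.001 -0.001]
0.33 [ -0.3 -39.4 -47.4] [-0.214 -0.001 -0.001]
```

>>> arm_command(
  commands=[
    [0,-4,-6,-0.026,0,0,-1],
    [0,-10,-16,-0.065,0,0,-1],
    [0,-18,-26,-0.11,0,0,-1],
    [0,-28,-37,-0.162,0,0,-1],
    [0,-39,-47,-0.214,0,0,-1],
  ],
)

```text
time_s: 15.95
tcp_pos: [0.5432, 0.0271, 0.1985]
eef_rot: [-177.6, -0.0, -80.4]
contact_force: [1.2, -2.1, -5.8]
gripper_width: 0.0112
```

```bash
python3 -c "
from h import *
rows([0.4,.47,.54,.61,.66])"
```

```text
q,r [0.3201 0.195 ] F [ 1.2 -2.1 -5.8] w 0.0112 J [ 24.   8. -20.   1. -59. -15.]
0.4 [ -0.4  -9.9 -11.4] [-0.041 -0.001 -0.001]
0.47 [ -0.4 -18.8 -21.1] [-0.086 -0.001 -0.001]
0.54 [ -0.4 -28.3 -30. ] [-0.132 -0.001 -0.001]
0.61 [ -0.4 -38.5 -38.3] [-0.177 -0.001 -0.001]
0.66 [ -0.4 -46.1 -43.7] [-0.21  -0.001 -0.001]
```

Follows well. Continuing.

>>> arm_command(
  commands=[
    [0,-10,-11,-0.041,0,0,-1],
    [0,-19,-21,-0.086,0,0,-1],
    [0,-28,-30,-0.132,0,0,-1],
    [0,-38,-38,-0.177,0,0,-1],
    [0,-46,-44,-0.21,0,0,-1],
  ],
)

```text
time_s: 16.58
tcp_pos: [0.5851, 0.0341, 0.2443]
eef_rot: [170.0, -0.1, -80.4]
contact_force: [-4.4, -0.3, 1.8]
gripper_width: 0.0111
```

Run:
```python
from h import *
c=cap('scene','j.png')
rows([.7,.74,.77,.8,.82])
for q in (.62,.65,.68):
    R=Ro.from_rotvec(q*YI).as_matrix(); print(q,project(c,[HINGE+R@(-.210*XI+z*np.array([0,0,1])+y*YI) for y,z in((.118,.022),(-.118,.022),(.118,0),(-.118,0))]).round(0).tolist())
```

```text
q,r [0.66   0.1954] F [-7.   1.  12.6] w 0.0112 J [ 21.  18.  -1.  -2. -81. -11.]
0.7 [-0.7 -6.  -4.7] [-0.019 -0.002 -0.001]
0.74 [ -0.7 -11.4  -9.8] [-0.045 -0.002 -0.001]
0.77 [ -0.7 -15.6 -13.4] [-0.065 -0.002 -0.001]
0.8 [ -0.7 -20.  -17. ] [-0.084 -0.002 -0.001]
0.82 [ -0.7 -22.9 -19.3] [-0.097 -0.002 -0.001]
0.62 [[388.0, 200.0], [297.0, 185.0], [386.0, 201.0], [298.0, 186.0]]
0.65 [[388.0, 200.0], [297.0, 185.0], [387.0, 201.0], [297.0, 185.0]]
0.68 [[388.0, 201.0], [296.0, 185.0], [387.0, 201.0], [297.0, 185.0]]
```

View pics/j.png

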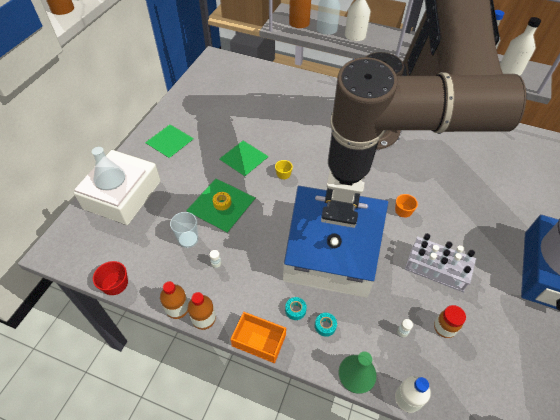

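The cover is up, held by its handle at (343,203). Roll on the mat, everything else unmoved. Going on slowly past the balance point.

>>> arm_command(
  commands=[
    [0,-6,-5,-0.019,0,0,-1],
    [0,-11,-10,-0.045,0,0,-1],
    [0,-16,-13,-0.065,0,0,-1],
    [0,-20,-17,-0.084,0,0,-1],
    [0,-23,-19,-0.097,0,0,-1],
  ],
)

```text
time_s: 17.25
tcp_pos: [0.6106, 0.0382, 0.2605]
eef_rot: [164.2, -0.1, -80.3]
contact_force: [-5.2, 0.5, 8.5]
gripper_width: 0.0113
```

```bash
python3 -c "
from h import *
f=[]
for i in range(5): cap('top'); f.append(get_state()['contact_force'])
print(np.mean(f,0).round(2))
rows([.86,.9,.93,.95,.96,.97])"
```

```text
[-5.49  0.02  8.42]
q,r [0.8168 0.1955] F [-4.8 -0.2  7.8] w 0.0112 J [ 20.  24.   9.  -3. -91. -10.]
0.86 [-0.8 -6.7 -4.6] [-0.024 -0.002 -0.001]
0.9 [ -0.8 -12.5  -9.3] [-0.05  -0.002 -0.001]
0.93 [ -0.8 -16.9 -12.7] [-0.07  -0.002 -0.001]
0.95 [ -0.8 -19.9 -14.9] [-0.083 -0.002 -0.001]
0.96 [ -0.8 -21.4 -16. ] [-0.089 -0.002 -0.001]
0.97 [ -0.8 -23.  -17. ] [-0.096 -0.002 -0.001]
```

>>> arm_command(
  commands=[
    [0,-6.5,-5.5,-0.024,0,0,-1],
    [0,-12,-10.5,-0.05,0,0,-1],
    [0,-16.5,-14,-0.07,0,0,-1],
    [0,-19.5,-16,-0.083,0,0,-1],
    [0,-22.5,-18,-0.096,0,0,-1],
  ],
)

```text
time_s: 18.12
tcp_pos: [0.6369, 0.0425, 0.2721]
eef_rot: [158.8, -0.1, -80.3]
contact_force: [-1.6, -0.1, 4.2]
gripper_width: 0.0111
```

>>> arm_command(
  commands=[
    [0,0,0,0,0,0,-1],
    [0,0,0,0,0,0,-1],
  ],
)

```text
time_s: 18.38
tcp_pos: [0.6372, 0.0425, 0.2721]
eef_rot: [158.8, -0.1, -80.3]
contact_force: [-1.2, -0.7, 2.3]
gripper_width: 0.0113
```

```bash
python3 -c "
from h import *
f=[]
for i in range(5): cap('top'); f.append(get_state()['contact_force'])
f=np.mean(f,0); a=fit()[0]+.3137; print(f.round(2),'rad',f@(-np.cos(a)*XI+[0,0,np.sin(a)]),'tan',f@(np.sin(a)*XI+[0,0,np.cos(a)]))
rows([.94,.91,.88,.86,.85,.84])"
```

```text
[ 0.11 -1.11  1.79] rad 1.7360651804452025 tan 0.42352348392792527
q,r [0.9712 0.1958] F [-0.4 -0.9  2.5] w 0.0113 J [  19.   30.   19.   -3. -100.  -10.]
0.94 [-1.   3.6  4.8] [ 0.02  -0.002 -0.001]
0.91 [-1.   7.7  8.6] [ 0.04  -0.002 -0.001]
0.88 [-1.  11.7 12.5] [ 0.06  -0.002 -0.001]
0.86 [-1.  14.3 15.1] [ 0.073 -0.002 -0.001]
0.85 [-1.  15.6 16.5] [ 0.079 -0.002 -0.001]
0.84 [-1.  16.9 17.8] [ 0.086 -0.002 -0.001]
```

Past the balance point: the tangential force has changed sign and the angle is about 0.97. Bringing it back to about 0.85.

>>> arm_command(
  commands=[
    [0,4,3.6,0.02,0,0,-1],
    [0,8,7.4,0.04,0,0,-1],
    [0,12,11.3,0.06,0,0,-1],
    [0,14.6,14,0.073,0,0,-1],
    [0,16,15.3,0.079,0,0,-1],
  ],
)

```text
time_s: 19.25
tcp_pos: [0.6165, 0.0391, 0.2636]
eef_rot: [163.3, -0.1, -80.3]
contact_force: [0.5, -0.0, 3.0]
gripper_width: 0.0109
```

>>> arm_command(
  commands=[
    [0,0,0,0,0,0,-1],
    [0,0,0,0,0,0,-1],
    [0,0,0,0,0,0,-1],
  ],
)

```text
time_s: 19.62
tcp_pos: [0.6165, 0.0391, 0.2636]
eef_rot: [163.3, -0.1, -80.3]
contact_force: [-1.8, -0.4, 3.7]
gripper_width: 0.0111
```

Run:
```python
from h import *
f=[]
for i in range(8): c=cap('scene'); f.append(get_state()['contact_force'])
f=np.mean(f,0); a=fit()[0]+.3137; print(f.round(2),'rad',f@(-np.cos(a)*XI+[0,0,np.sin(a)]),'tan',f@(np.sin(a)*XI+[0,0,np.cos(a)]))
rows([.85]); w=wcap()
H=np.hstack([c['pixels'][100:380,150:480],w['pixels'][::2,::2][:280] if 0 else cv2.copyMakeBorder(w['pixels'][::2,::2],0,70,0,0,cv2.BORDER_CONSTANT)])
cv2.imwrite('pics/k.png',H[...,::-1])
for q in (.82,.85,.88): # cover front corners, post top in wrist view
    R=Ro.from_rotvec(q*YI).as_matrix(); print(q,project(w,[HINGE+R@(x*XI+z*np.array([0,0,1])+y*YI) for x,y,z in((-.085,0,.070),(-.210,-.118,.022),(0,-.118,.022))]).round(0).tolist())
```

```text
[-1.04 -0.25  3.8 ] rad 3.9102256484340243 tan 0.512200361050259
q,r [0.8517 0.1957] F [-1.5 -0.2  3.4] w 0.0115 J [ 20.  25.  11.  -3. -93. -10.]
0.85 [-1.  -0.5  1.2] [-0.001 -0.002 -0.001]
0.82 [[132.0, 247.0], [382.0, 13.0], [93.0, 53.0]]
0.85 [[126.0, 248.0], [376.0, 10.0], [92.0, 53.0]]
0.88 [[119.0, 248.0], [369.0, 7.0], [91.0, 53.0]]
```

View pics/k.png

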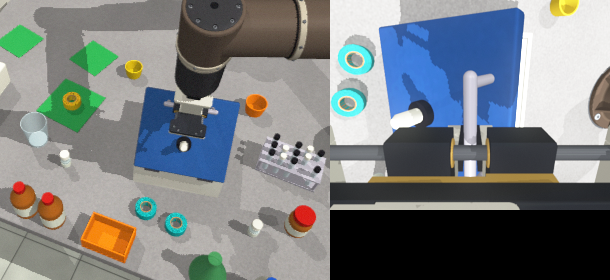

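The wrist view agrees with about 0.85 rad. With the pull so small there against the friction, I'll lower slightly, to about 0.83, so it would surely sink.

>>> arm_command(
  commands=[
    [0,1.5,1.2,0.006,0,0,-1],
    [0,3,2.5,0.013,0,0,-1],
    [0,3,2.5,0.013,0,0,-1],
    [0,3,2.5,0.013,0,0,-1],
    [0,3,2.5,0.013,0,0,-1],
  ],
)

```text
time_s: 20.7
tcp_pos: [0.613, 0.0385, 0.2619]
eef_rot: [164.1, -0.1, -80.3]
contact_force: [-0.1, -1.2, 0.6]
gripper_width: 0.011
```

Run:
```python
from h import *
f=[]
for i in range(8): c=cap('scene'); f.append(get_state()['contact_force'])
f=np.mean(f,0); a=fit()[0]+.3137; print(f.round(2),'tan',f@(np.sin(a)*XI+[0,0,np.cos(a)]))
rows([.83])
for n,z in [('tape_roll',.02),('orange_cup',.03),('yellow_cup',.03),('vial_a',.03),('amber_jar',.03),('beaker',.03)]: print(n,[(round(d['conf'],2),atz(c,d['rect'][:2],z).round(3).tolist()) for d in models.outline_of('scene',n)])
```

```text
[ 0.05 -0.56  0.4 ] tan 0.12749610150592539
q,r [0.8309 0.1958] F [ 0.4 -1.3 -0.5] w 0.0115 J [ 20.  24.  10.  -3. -91. -10.]
0.83 [-1.  -0.7  1.1] [-0.001 -0.002 -0.001]
tape_roll [(0.8, [0.805, 0.096]), (0.78, [0.54, -0.342]), (0.75, [0.791, 0.003])]
orange_cup [(0.79, [0.328, 0.205])]
yellow_cup [(0.78, [0.343, -0.207])]
vial_a [(0.75, [0.743, 0.285]), (0.65, [0.746, -0.265])]
amber_jar [(0.72, [0.681, 0.393])]
beaker [(0.78, [0.683, -0.395])]
```

Cover held at 0.83 rad, roll on the mat, all other things where they were. Handing in.

```bash
python3 -c "
from h import *
print(r.close_job())"
```

```text
the job is handed in; nothing more can be done
None
```

The tape roll is flat on the largest green mat, and I handed the job in with the gripper holding the cover at about 0.83 rad, just below its balance point. It took about 21 s of the 61 s allowed.

- **Tape roll:** I lifted it straight up off the post and set it down, same side up, near the mat's centre at about (533, -347) mm. The wrist picture afterwards showed it flat and well inside the mat.
- **Cover:** I lifted it by the handle to about 0.97 rad, then brought it back to 0.85 and on to 0.83. I stopped lower so that its small pull would outweigh the friction and it would sink shut if let go.
- **Other things:** The cups, vials, jar and beaker were within about 1 cm of their first measured positions, which is the spread of the measurements. The tube rack was not remeasured, but looked unmoved in the last picture I viewed.

**Weaker checks:**
- **Force near the balance point:** At the handle it read -1.4 N going up at 0.82 rad and +0.4 N at 0.97 rad. On the way back it was too small to trust: +0.5 N at 0.85 and +0.1 N at 0.83, not the negative value expected.
- **Cover angle:** It therefore rests on the arm's position and the hinge geometry. The wrist picture at 0.85 agreed to about 0.02 rad, except for one rough reading of the post.
- **First handle approach:** Tilted 33° from the front, it reached the third joint's range limit (-58.2 of -58.28°). I redid it at 15°.

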